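# Find the tin with the steel mill burrs by its weight

## Task

The spare steel burrs for the spice mill are in one of three identical closed tins: take the brass keeper bow off the middle tin and hang it astride the bar of the brass rail so that it stays there by itself. Then heft the tins one after another, from the robot's left to its right, lifting each clear of the board for about a second and setting it back upright on the board, to find the one that is clearly the heaviest. Finish while holding that tin: the program ends with it gripped, upright and still, its base at least 15 cm above the shelf top, the other two standing on the board and the bow still on the rail; leave the bottles, cup and tamper where they are.

Things in the scene. Friction and masses are not known exactly. Their poses are not given: they have to be found in the camera images.
- bow_grip (a point): grasp point of the keeper bow, a loose brass strap bent to an inverted U (0.16 kg) astride the middle tin: centre of the pale wooden grip on top, 18 mm thick (x) x 44 mm (y) x 34 mm high, 131 mm above its feet, 15 mm below the grip's top. x from leg to leg, y along the width, z up
- bow_apex (a point): underside of the ridge of the bow's gable roof, 22.5 mm below bow_grip, 108.5 mm above the feet: here it sits on the bar when hung. Strap 36 mm wide (y), 5 mm thick; legs 90 mm apart inside, 100 mm outside (x); the roof slopes down from the ridge at 30 deg. Same axes as bow_grip
- rail: fixed brass rail: origin on the shelf top under the middle of its bar; y runs along the bar, x across it. Bar 12 mm thick, two posts 220 mm apart, about 160 mm high with ball tops, on wooden feet 100 mm (x) x 35 mm
- rail_bar (a point): middle of the bar's top, 150 mm above the shelf top; y runs along the bar
- board: fixed wooden board 150 mm (x) x 420 mm (y), 15 mm thick, on the shelf; origin at the centre of its underside, its top 15 mm up; the tins stand in a row along its y
- tin_left_mid (a point): closed square tin of plain tin-plate, 54 x 54 x 80 mm tall, its lid fixed; the leftmost (robot's left, +y) of three identical ones upright on the board, 125 mm apart. 0.2 to 0.65 kg, one over 0.2 kg heavier than the others; loose contents may shift by 2 mm. The point is its centre, 40 mm above its base; x and y axes square to its sides, z up
- tin_middle_mid (a point): closed square tin of plain tin-plate, 54 x 54 x 80 mm tall, its lid fixed; the middle of three identical ones upright on the board, 125 mm apart. 0.2 to 0.65 kg, one over 0.2 kg heavier than the others; loose contents may shift by 2 mm. The point is its centre, 40 mm above its base; x and y axes square to its sides, z up
- tin_right_mid (a point): closed square tin of plain tin-plate, 54 x 54 x 80 mm tall, its lid fixed; the rightmost (robot's right, -y) of three identical ones upright on the board, 125 mm apart. 0.2 to 0.65 kg, one over 0.2 kg heavier than the others; loose contents may shift by 2 mm. The point is its centre, 40 mm above its base; x and y axes square to its sides, z up
- bottle_a: bystander: cobalt glass bottle with cork, 64 mm wide, 165 mm tall; origin at the base centre
- bottle_b: bystander: another such bottle
- cup: bystander: copper measuring cup, 64 mm wide, 60 mm tall; origin at the base centre
- tamper: bystander: pale boxwood tamper standing upright, 44 mm wide, 100 mm tall; origin at the base centre
There are look-alikes about, which are no part of the job. What is shaped like the part that bears tin_left_mid but purple or red is not meant. Leave any purple look-alike of the part that bears tin_right_mid alone.

How it is judged (in metres and radians):
On the way, in this order (a step that is already met when the one before it is completed fails the run):
1. the bow hangs astride the bar by itself, let go (x of bow_apex in the frame of rail between -0.025 and 0.025 m and y of bow_apex in the frame of rail between -0.095 and 0.095 m and z of bow_apex in the frame of rail between 0.135 and 0.175 m and angle between bow_apex's own z axis and vertical below 0.45 rad and contact force between bow and rail above 0.8 N and contact force between bow and the fingers below 0.05 N), for 0.3 s.
2. the left tin is lifted clear of the board in the gripper (height (world z) of tin_left_mid above 0.07 m and contact force between tin_left and the fingers above 1 N and contact force between tin_left and board below 0.05 N), for 0.3 s.
3. the middle tin is lifted clear of the board in the gripper (height (world z) of tin_middle_mid above 0.07 m and contact force between tin_middle and the fingers above 1 N and contact force between tin_middle and board below 0.05 N), for 0.3 s.
4. the right tin is lifted clear of the board in the gripper (height (world z) of tin_right_mid above 0.07 m and contact force between tin_right and the fingers above 1 N and contact force between tin_right and board below 0.05 N), for 0.3 s.
At the end, for the whole second after the job is handed in: Heaviest tin gripped, still, within 20 deg of upright, centre over 182 mm high; the others stand free and upright on the board, pressing 1 to 4.2 N (the heaviest: over 5 N); bow hung free on the bar, ridge within 25 mm of it, between the posts, within 25 deg of upright (all of step 1 and ((height (world z) of tin_left_mid above 0.182 m and angle between tin_left_mid's own z axis and vertical below 0.35 rad and contact force between tin_left and the fingers above 2 N and contact force between tin_left and rail below 0.05 N and contact force between tin_left and bow below 0.05 N and linear speed of tin_left below 0.04 m/s and contact force between tin_middle and board between 1 and 4.2 N and angle between each of tin_middle_mid, tin_right_mid's own z axis and vertical below 0.1 rad and contact force between each of tin_middle, tin_right and the fingers below 0.05 N and height (world z) of each of tin_middle_mid, tin_right_mid below 0.062 m and linear speed of each of tin_middle, tin_right below 0.03 m/s and contact force between tin_right and board between 1 and 4.2 N) or (height (world z) of tin_middle_mid above 0.182 m and angle between tin_middle_mid's own z axis and vertical below 0.35 rad and contact force between tin_middle and the fingers above 2 N and contact force between tin_middle and rail below 0.05 N and contact force between tin_middle and bow below 0.05 N and linear speed of tin_middle below 0.04 m/s and contact force between tin_left and board between 1 and 4.2 N and angle between each of tin_left_mid, tin_right_mid's own z axis and vertical below 0.1 rad and contact force between each of tin_left, tin_right and the fingers below 0.05 N and height (world z) of each of tin_left_mid, tin_right_mid below 0.062 m and linear speed of each of tin_left, tin_right below 0.03 m/s and contact force between tin_right and board between 1 and 4.2 N) or (height (world z) of tin_right_mid above 0.182 m and angle between tin_right_mid's own z axis and vertical below 0.35 rad and contact force between tin_right and the fingers above 2 N and contact force between tin_right and rail below 0.05 N and contact force between tin_right and bow below 0.05 N and linear speed of tin_right below 0.04 m/s and contact force between tin_left and board between 1 and 4.2 N and angle between each of tin_left_mid, tin_middle_mid's own z axis and vertical below 0.1 rad and contact force between each of tin_left, tin_middle and the fingers below 0.05 N and height (world z) of each of tin_left_mid, tin_middle_mid below 0.062 m and linear speed of each of tin_left, tin_middle below 0.03 m/s and contact force between tin_middle and board between 1 and 4.2 N))); the arm keeps its last pose, push and grip.
It fails at once if a bystander (bottle, cup or tamper) is moved over 30 mm (distance of any of bottle_a, bottle_b, cup, tamper from where it was at the start of the episode above 0.03 m).
It fails at once if a tin is tipped over 45 degrees (angle between any of tin_left_mid, tin_middle_mid, tin_right_mid's own z axis and vertical above 0.8 rad).
It also fails if it takes over 72 s, if anything falls off the work surface, if the arm or the gripper's body presses on something with over 40 N, if the wrist force passes 120 N, or if a joint passes its speed limit or range.

## Robot

A 7-joint arm with a two-finger parallel gripper is mounted at the origin on the work surface. World frame = base frame: x ahead of the robot, y to its left, z up, the work surface at z = 0. Lengths are in mm, angles in rad, forces in N, time in s.
With the tool pointing down it reaches from about 400 to 900 mm from the base axis. Payload 5.6 kg.
Tool frame: the origin (TCP) lies midway between the tips of the shut fingers; the grasp point (between the pads) lies 19 mm behind it; x points along the fingers, y is the direction in which the jaws open and shut, and the axes are right-handed (so a half turn about x gives the same grasp; the last joint's range is limited). The gripper opens to 92 mm and grips with 3 to 60 N. Pads are 20 mm wide; open, the fingers measure 128 mm over their backs; the gripper's body (75 mm by 189 mm) begins 69 mm behind the grasp point.
Start: joints at [1.066, 0.468, -0.012, 1.603, 0.006, 1.071, -0.056], TCP at [289.576, -581.94, 214.592] pointing down, gripper open.
Joint ranges: [-2.53, 2.53], [-0.31, 2.02], [-1.57, 1.55], [0.28, 2.44], [-1.29, 4.43], [0.15, 1.84], [-2.92, 2.92]. Speed limits (rad/s): [2.57, 2.57, 3.14, 3.14, 3.14, 3.14, 3.14].

## Interface

Orientations are given as a rotation vector (axis times angle).
In Python, from cell import robot, grip, kin, viewer gives the robot as it stands. Calls block until the motion is done:
- robot.movep(position, orientation): joint-space move of the TCP to a pose.
- robot.servo_line(position, feed=150, rotation=None): straight line of the TCP; rotation=None keeps the orientation; feed is the mean speed in mm/s.
- robot.goto_joints(angles): joint-space move.
- grip(opening, newtons=None): opening from 0.0 (shut) to 1.0 (fully open); newtons is the grip in N (None keeps the last); returns when the fingers have stopped.
- robot.hold(seconds).
- kin.ik(position, orientation): joint angles nearest the present ones, or None.
- robot.observe(): the state.
- viewer.read_camera(name): name is "scene" or "top" or "wrist"; returns the picture (420x560x3 uint8, red, green, blue); there is no depth.
- viewer.camera_info(name): a dict with "camera_matrix" (3x3 intrinsics, pixels), "R" (3x3) and "t" (3): a world point X has camera coordinates R X + t. Camera axes: x right, y down, z forward; pixel columns grow to the right and rows downward; lengths in mm; the calibration is good to about 2 mm. A picture is of the moment at which its call begins: read the wrist's pose just before it. camera_info takes no time and is no camera call; for the wrist camera it gives the pose at the moment of the call.
A pose or a line that the arm cannot do raises robot.IKError and nothing moves.
- robot.job_done(): hands the job in, once; it reports no verdict.
Trained networks look in the newest picture that a camera, given by its name, has taken for a name from the list of things; names that differ only in an ending like _2 or _b are one class to them, and where a whole thing is asked for, a point or a joint stands for the part that bears it (a point fixed in the world has none). Each returns a list of dicts, best first, with "confidence" (0 to 1); they miss things now and then, are a little off and sometimes report something else, mostly with a low value. They report only what shows in the picture. A call takes as long as a camera call. They do not tell look-alikes from the thing itself.
- viewer.silhouettes(name, camera): "mask" (420x560 bool, what is visible of it).
- viewer.pinpoint(name, camera): "at" ([x, y, z] in mm, in the coordinates of the camera as it stood for that picture, good to about 4 mm: a listed point, or the origin of a listed thing).
The state is a dict: "t": time; "joints": joint angles; "joint_velocities": joint speeds; "joint_torque": joint torques, N m; "tcp_pos": TCP position; "tcp_rot": TCP orientation; "contact_force": force on the tool from outside, world axes, zero at the start; "wrist_torque": the same for the moment, N m; "grip_width": opening from 0.0 (shut) to 1.0 (fully open).
Only numpy, scipy, OpenCV 4.12 (cv2) and the standard library are available. Lean on these libraries where they do the work, as an engineer would, in place of code of your own. Each camera call takes 0.05 s, during which the arm holds its last target.

## Working session

There is one attempt and no reset: what is moved stays moved. The work goes in short steps, each a Python script; the robot and the scene stay as the last script left them, time stands still between calls to the robot, and variables do not carry over. Pictures are saved under pics/ and viewed, and the job is handed in when it is done.

```bash
ls; mkdir -p pics
python3 - <<'E'
from cell import robot, grip, kin, viewer
import cv2,numpy as np
s=robot.observe();print(s)
for c in ["scene","top"]:
    im=viewer.read_camera(c);cv2.imwrite(f"pics/{c}0.png",im[:,:,::-1])
    i=viewer.camera_info(c);R=np.array(i["R"]);t=np.array(i["t"]);print(c,-R.T@t)
    for n in ["bow_grip","bow_apex","rail","rail_bar","board","tin_left_mid","tin_middle_mid","tin_right_mid","bottle_a","cup","tamper"]:
        for d in viewer.pinpoint(n,c):
            print(n,np.round(R.T@(np.array(d["at"])-t),1),round(d["confidence"],2))
print(robot.observe()["t"])
E
```

```text
pics
{'t': 0.0, 'joints': array([ 1.0659839 ,  0.46837524, -0.0116081 ,  1.60362009,  0.00598852,
        1.0713688 , -0.0563059 ]), 'joint_velocities': array([-0.00063906, -0.00027355, -0.00104016, -0.00111786,  0.00154166,
        0.00020274,  0.00050295]), 'joint_torque': array([-1.57020304e-04, -5.20566165e+01, -1.24612314e-02, -2.43749034e+01,
       -5.66188304e-02,  1.73073937e-02,  1.96550104e-04]), 'tcp_pos': array([ 289.30848567, -581.42366248,  213.64305415]), 'tcp_rot': array([ 1.96478231,  0.4636434 , -1.96579839]), 'contact_force': array([-0.38486642, -0.11492206,  0.83322613]), 'wrist_torque': array([-0.0260299 , -0.02879227,  0.00713727]), 'grip_width': 0.996504635936443}
scene [1115.26438626  393.63720623 1235.98329909]
bow_grip [ 489.7 -161.1  140.7] 0.75
bow_grip [394.7 138.3   0.8] 0.66
bow_apex [ 492.  -162.4  124. ] 0.89
rail [ 470.5 -296.6   59.3] 0.34
rail_bar [610.3 315.6 154.6] 0.78
board [ 485.1 -171.6    4.4] 0.7
tin_left_mid [500.6 -41.   55.8] 0.87
tin_left_mid [7.554e+02 3.610e+01 1.000e-01] 0.35
tin_middle_mid [ 480.6 -165.8   55.5] 0.95
tin_right_mid 
[... 184 characters left out ...]
er [ 6.80e+02 -7.22e+01 -3.00e-01] 0.8
top [ 365.72196371  -50.38968354 1089.79746003]
bow_grip [ 486.9 -161.6  142. ] 0.76
bow_grip [754.6  40.6  -2.9] 0.19
bow_apex [ 487.1 -161.8  123.9] 0.86
rail [393.7 149.   -1.5] 0.2
rail_bar [609.6 311.8 144.3] 0.6
board [608.3 315.  148.1] 0.73
board [ 482.7 -163.3   -1.6] 0.58
tin_left_mid [503.7 -43.9  54.5] 0.87
tin_left_mid [507.5 155.6  36.9] 0.67
tin_left_mid [655.7  46.7  33.2] 0.56
tin_middle_mid [ 480.7 -166.6   56.2] 0.5
tin_right_mid [ 492.5 -460.9   39.9] 0.87
tin_right_mid [ 464.4 -295.6   54.2] 0.82
bottle_a [ 745.  -222.9   -1. ] 0.65
bottle_a [ 484.3 -161.5   -3.3] 0.61
cup [393.4 147.1  -0.9] 0.63
tamper [685.4 -72.7  -2.9] 0.82
1.2
```

View pics/scene0.png

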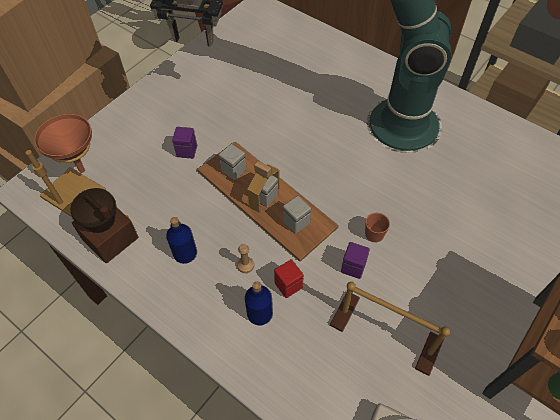

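View pics/top0.png

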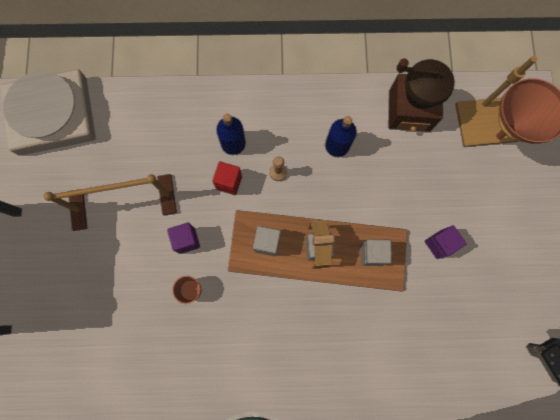

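```bash
cat > h.py <<'E'
from cell import robot, grip, kin, viewer
import cv2,numpy as np
from scipy.spatial.transform import Rotation as Ro
def down(a):
    c,s=np.cos(a),np.sin(a)
    return Ro.from_matrix(np.array([[0,0,-1],[c,s,0],[s,-c,0]]).T).as_rotvec()
def ray(px,i,z):
    K=np.array(i["camera_matrix"]);R=np.array(i["R"]);t=np.array(i["t"])
    d=R.T@np.linalg.solve(K,[px[0],px[1],1.]);o=-R.T@t
    return o+d*(z-o[2])/d[2]
def proj(X,i):
    K=np.array(i["camera_matrix"]);p=K@(np.array(i["R"])@np.array(X)+np.array(i["t"]));return p[:2]/p[2]
def yaw(): 
    M=Ro.from_rotvec(robot.observe()["tcp_rot"]).as_matrix();return np.arctan2(M[1,1],M[0,1])
def snap(c,n):
    i=viewer.camera_info(c);im=viewer.read_camera(c);cv2.imwrite(f"pics/{n}.png",im[:,:,::-1]);return im,i
def pin(n,c,i):
    R=np.array(i["R"]);t=np.array(i["t"])
    for d in viewer.pinpoint(n,c): print(n,np.round(R.T@(np.array(d["at"])-t),1),round(d["confidence"],2))
E
python3 - <<'E'
from h import *
print(yaw(), Ro.from_rotvec(robot.observe()["tcp_rot"]).as_matrix().round(2))
i=viewer.camera_info("wrist");R=np.array(i["R"]);print(-R.T@np.array(i["t"]),R[2])
it=viewer.camera_info("top");isc=viewer.camera_info("scene")
print([ray(p,it,157).round(0) for p in [(49,197),(152,179)]],[ray(p,isc,157).round(0) for p in [(445,331),(350,288)]])
for a in [yaw(),-1.57,0,1.57,3.14]:
    for p in [(450,-162,380),(610,314,250)]:
        print(a,p,kin.ik(p,down(a)))
E
```

```text
-1.1090556939035925 [[-0.    0.45 -0.9 ]
 [-0.   -0.9  -0.45]
 [-1.    0.    0.  ]]
[ 358.65624587 -548.92305268  385.77191324] [-0.24221207 -0.12182717 -0.96254426]
[array([589., 417., 157.]), array([624., 200., 157.])] [array([596., 419., 157.]), array([636., 205., 157.])]
-1.1090556939035925 (450, -162, 380) [ 0.52643395  0.05209556 -0.26053398  1.76845633  0.01383727  1.32281862
 -0.8462145 ]
-1.1090556939035925 (610, 314, 250) [ 0.02644007  0.67312417 -0.88496673  1.42562939  0.52614576  1.28953112
 -2.00505151]
-1.57 (450, -162, 380) [ 0.48708277  0.04946848 -0.21945035  1.77068064  0.01110495  1.32264274
 -1.30483528]
-1.57 (610, 314, 250) [-0.06540345  0.6129116  -0.71220242  1.43226417  0.40775836  1.24686434
 -2.38692429]
0 (450, -162, 380) [ 0.69855534  0.06513153 -0.44159887  1.75897303  0.02869102  1.3238186
  0.25076002]
0 (610, 314, 250) [ 0.08836248  0.73138294 -1.01911204  1.42134426  0.62518853  1.33322529
 -0.95975901]
1.57 (450, -162, 380) [ 0.88660895  0.08366997 -0.64322209  1.74931277  0.05169341  1.32558866
  1.80250838]
1.57 (610, 314, 250) [ 0.12402704  0.77621898 -1.10837451  1.4189548   0.69459203  1.36840334
  0.56706627]
3.14 (450, -162, 380) [ 3.34892151e-01  4.01939024e-02 -6.13548186e-02  1.77938097e+00
  2.54209522e-03  1.32209410e+00 -2.87022427e+00]
3.14 (610, 314, 250) [ 0.18927012  0.90870319 -1.3291413   1.41475587  0.87723511  1.47975842
  2.0308474 ]
```

Run:
```python
from h import *
N=["bow_grip","bow_apex","tin_left_mid","tin_middle_mid","tin_right_mid","board"]
robot.movep([470,-165,380],down(-1.57)); robot.hold(.3)
im,i=snap("wrist","w1")
for n in N: pin(n,"wrist",i)
np.save("w1.npy",i,allow_pickle=True)
robot.movep([600,290,380],down(-1.4)); robot.hold(.3)
im,i=snap("wrist","w2"); np.save("w2.npy",i,allow_pickle=True)
for n in ["rail","rail_bar"]: pin(n,"wrist",i)
s=robot.observe();print(s["t"],s["contact_force"],yaw())
```

```text
bow_grip [ 491.1 -166.6  148. ] 0.96
bow_apex [ 490.6 -163.6  146.9] 0.15
tin_left_mid [500.5 -45.1  55.8] 0.76
tin_left_mid [514.9 148.3  40. ] 0.76
tin_left_mid [655.1  49.3  42.4] 0.69
tin_right_mid [ 472.9 -292.6   59. ] 0.83
tin_right_mid [ 495.1 -458.8   40.5] 0.83
rail_bar [607.9 310.6 152.8] 0.67
5.7833 [-0.70242678 -0.60191299 -0.36886352] -1.4002473937806177
```

View pics/w1.png

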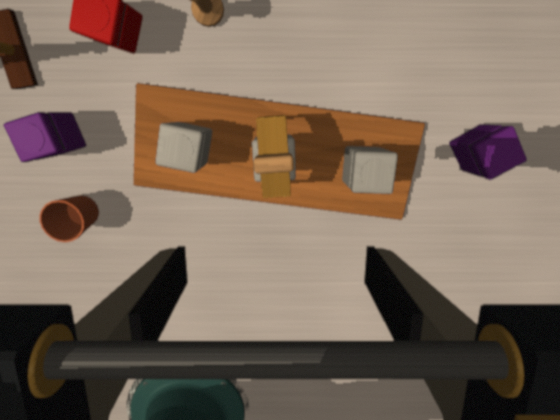

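View pics/w2.png

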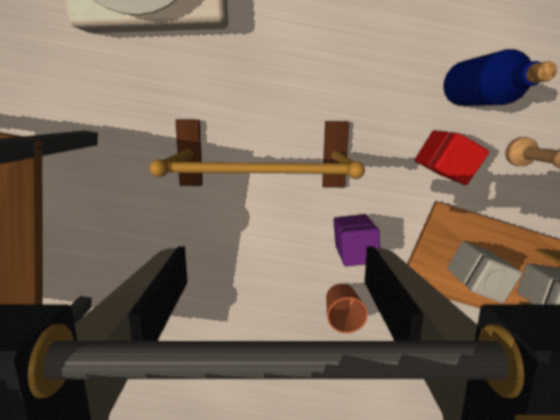

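Run:
```python
from h import *
i2=np.load("w2.npy",allow_pickle=True).item();i1=np.load("w1.npy",allow_pickle=True).item()
a,b=ray((185,167),i2,144),ray((330,169.5),i2,144)
print("bar",a,b,np.arctan2(-(a-b)[0],(a-b)[1]))
a,b=ray((159,168),i2,157),ray((356,170),i2,157);print("balls",a,b,(a+b)/2,np.linalg.norm(a-b),np.arctan2(-(a-b)[0],(a-b)[1]))
im=cv2.imread("pics/w1.png")[100:215,130:420]
cv2.imwrite("pics/w1z.png",cv2.resize(im,None,fx=2.75,fy=2.75,interpolation=cv2.INTER_CUBIC))
```

```text
bar [597.45055642 391.8765173  144.        ] [622.66398391 228.19597399 144.        ] 0.15283914418333933
balls [593.99021639 417.18259957 157.        ] [628.70355278 202.0189268  157.        ] [611.34688459 309.60076318 157.        ] 217.9459148555453 0.1599562382868618
```

View pics/w1z.png

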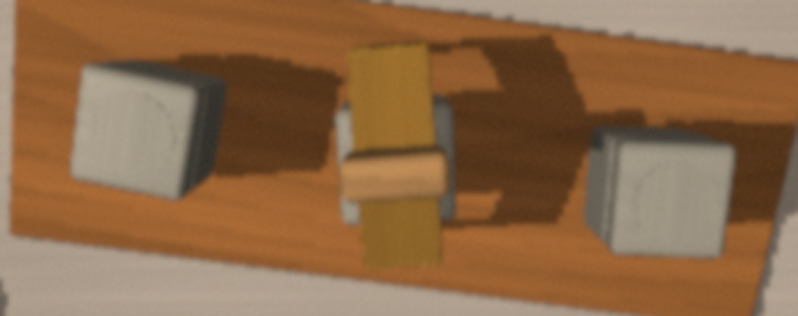

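Run:
```python
from h import *
i1=np.load("w1.npy",allow_pickle=True).item()
def z(p):return (p[0]/2.75+130,p[1]/2.75+100)
for n,c in {"L":[(85,65),(197,93),(180,198),(70,178)],"R":[(617,139),(734,145),(720,257),(612,253)]}.items():
    P=np.array([ray(z(p),i1,95) for p in c]);print(n,P.mean(0),[(round(np.linalg.norm(P[k]-P[(k+1)%4])),round(np.degrees(np.arctan2(*(P[k]-P[(k+1)%4])[[1,0]]))%90,1)) for k in range(4)])
# bow: roof edges left/right: strap outer ends
e=lambda p,q,h:(ray(z(p),i1,h),ray(z(q),i1,h))
# strap lower edges at roof end z: apex 123.5 -50*tan30=95 -> top ~101
for nm,p,q,h in [("far",(349,47),(428,44),100),("near",(364,265),(440,265),100),("griptop",(343,160),(443,152),161),("gripbot",(345,200),(446,190),161)]:
    a,b=e(p,q,h);d=a-b;print(nm,a,b,(a+b)/2,np.linalg.norm(d),"yaw",np.degrees(np.arctan2(-d[0],d[1])))
```

```text
L [500.07756413 -44.67995062  95.        ] [(51, np.float64(76.1)), (49, np.float64(77.6)), (51, np.float64(79.5)), (52, np.float64(77.5))]
R [ 470.14784397 -293.28075217   95.        ] [(54, np.float64(87.1)), (53, np.float64(88.1)), (51, np.float64(87.9)), (54, np.float64(0.9))]
far [ 538.93472223 -144.3386497   100.        ] [ 540.24016402 -179.29464985  100.        ] [ 539.58744312 -161.81664978  100.        ] 34.98036769974874 yaw 2.138733308643447
near [ 439.84497354 -150.06052349  100.        ] [ 439.85725759 -185.77097716  100.        ] [ 439.85111556 -167.91575033  100.        ] 35.710455784406385 yaw 0.01970920087805376
griptop [ 496.89121211 -144.37034781  161.        ] [ 500.05224687 -183.79131387  161.        ] [ 498.47172949 -164.08083084  161.        ] 39.54749936716301 yaw 4.58454671157204
gripbot [ 480.97430279 -144.9290511   161.        ] [ 485.0044521  -185.17267995  161.        ] [ 482.98937744 -165.05086552  161.        ] 40.44492263314386 yaw 5.718749723293666
```

Run:
```python
from h import *
a=0.07
grip(0.5)
robot.movep([490.5,-165,230],down(a))
robot.servo_line([490.5,-165,131],feed=80)
print(robot.observe()["contact_force"])
grip(0,20); robot.hold(.2)
s=robot.observe();print(s["grip_width"]*92,s["contact_force"],s["tcp_pos"])
robot.servo_line([490.5,-165,320],feed=110); robot.hold(.3)
s=robot.observe();print(s["t"],s["grip_width"]*92,s["contact_force"],yaw())
snap("scene","s1");snap("top","t1");snap("wrist","w3")
```

```text
[-0.64070828 -0.43678698  0.23386374]
17.781647616447035 [-1.23357189  0.11006692 -0.67202436] [ 490.35678017 -165.02288318  130.92902821]
12.7833 17.893390471816605 [-0.32813022 -0.22933263 -1.64587213] 0.07004525670708862
```

View pics/s1.png

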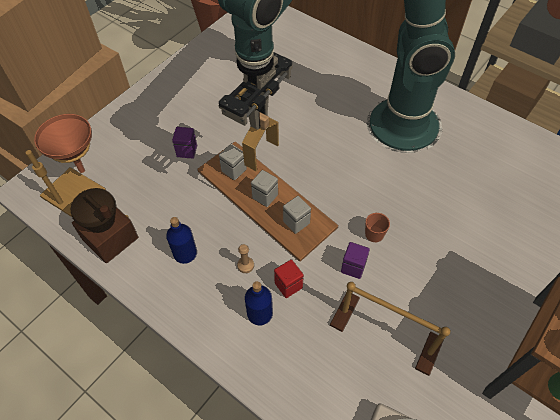

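View pics/w3.png

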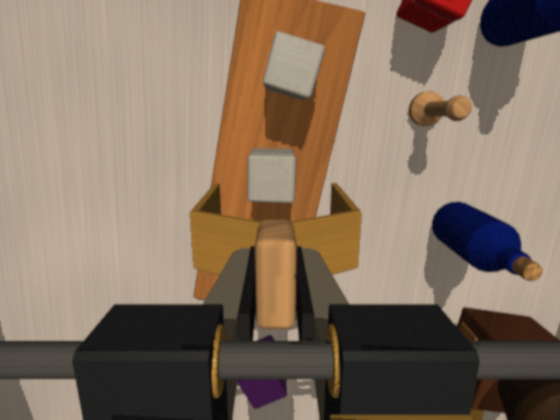

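Run:
```python
from h import *
robot.servo_line([490.5,-165,335],feed=110)
robot.servo_line([610,311,335],feed=200,rotation=down(0.158)); robot.hold(.3)
s=robot.observe();print(s["t"],s["grip_width"]*92,s["contact_force"],yaw())
im,i=snap("wrist","w4"); snap("scene","s2")
a,b=proj((610-.158*-110,311-110,157),i),proj((610-.158*110,311+110,157),i);print(a,b)
```

```text
16.1167 18.245385494284864 [-0.12903188 -0.61089516 -2.40713881] 0.1576859476722318
[274.73336403 289.35028412] [274.98825667  68.35424965]
```

View pics/w4.png

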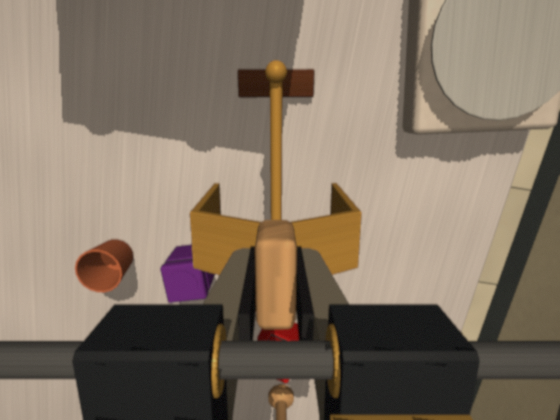

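View pics/s2.png

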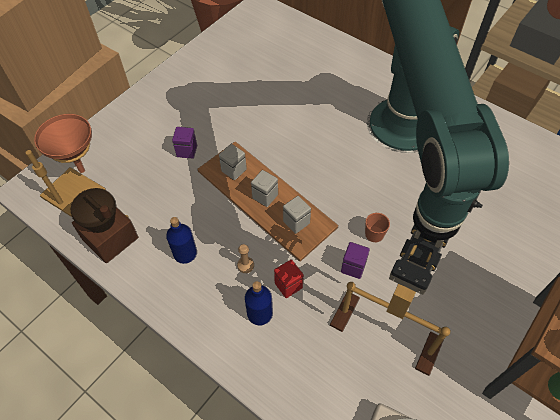

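Run:
```python
from h import *
robot.servo_line([610,311,164],feed=110); robot.hold(.2)
b=robot.observe()["contact_force"][2];print(b)
z=164
while z>153:
    z-=1; robot.servo_line([610,311,z],feed=20)
    f=robot.observe()["contact_force"]
    if f[2]-b>1.8: break
print(z,f,robot.observe()["tcp_pos"])
snap("scene","s3"); print(robot.observe()["t"])
```

```text
-1.7897579376887864
157 [-0.80638571  0.01591647  1.25452685] [610.33200939 311.21232246 157.45319111]
19.925
```

View pics/s3.png

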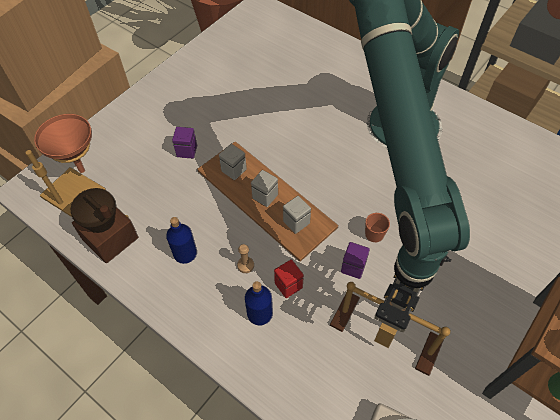

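Contact at the predicted height (157 mm); release gently and retreat.

Run:
```python
from h import *
grip(0.35); robot.hold(.3)
print(robot.observe()["contact_force"])
robot.servo_line([610,311,250],feed=100)
robot.servo_line([610,311,320],feed=150)
im,i=snap("wrist","w5"); pin("bow_apex","wrist",i);pin("bow_grip","wrist",i); snap("scene","s4"); print(robot.observe()["t"])
```

```text
[-0.25488448 -0.6389439  -0.31756562]
bow_apex [609. 310. 152.] 0.63
bow_grip [614.5 310.5 174. ] 0.69
22.5333
```

View pics/w5.png

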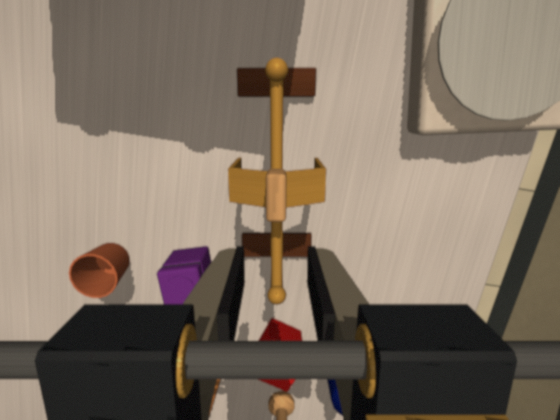

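View pics/s4.png

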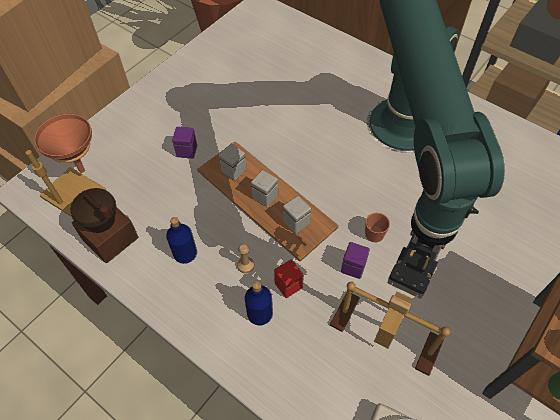

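Run:
```python
from h import *
im=cv2.imread("pics/w3.png")[10:230,220:370]
cv2.imwrite("pics/w3z.png",cv2.resize(im,None,fx=2.7,fy=2.7,interpolation=cv2.INTER_CUBIC))
```

```text
(no output)
```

View pics/w3z.png

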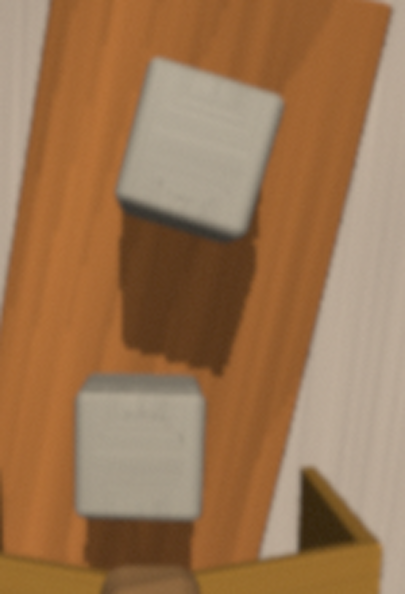

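Run:
```python
from h import *
i=viewer.camera_info("wrist");s=robot.observe()
Rt=Ro.from_rotvec(s["tcp_rot"]).as_matrix();R=np.array(i["R"]);t=np.array(i["t"])
Rc=R@Rt; tc=R@s["tcp_pos"]+t
Rt=Ro.from_rotvec(down(0.07)).as_matrix();p=np.array([490.4,-165,320.])
j=dict(i);j["R"]=Rc@Rt.T;j["t"]=tc-j["R"]@p
def z(p):return (p[0]/2.7+220,p[1]/2.7+10)
for n,c in {"M":[(78,392),(203,392),(201,518),(79,516)],"L":[(155,58),(284,98),(244,238),(118,196)]}.items():
    P=np.array([ray(z(p),j,95) for p in c]);print(n,P.mean(0),[(round(np.linalg.norm(P[k]-P[(k+1)%4])),round(np.degrees(np.arctan2(*(P[k]-P[(k+1)%4])[[1,0]]))%90,1)) for k in range(4)])
```

```text
M [ 486.91995636 -164.19635328   95.        ] [(51, np.float64(4.1)), (53, np.float64(4.0)), (52, np.float64(3.1)), (52, np.float64(3.4))]
L [501.69945474 -44.25522455  95.        ] [(50, np.float64(78.3)), (52, np.float64(78.8)), (51, np.float64(76.5)), (51, np.float64(77.7))]
```

```bash
cat >> h.py <<'E'
def heft(x,y,a,name,fast=None):
    grip(1.0)
    robot.movep([x,y,150],down(a)); robot.hold(.15)
    b=robot.observe()["contact_force"]
    robot.servo_line([x,y,41],feed=110)
    print("pre",b,robot.observe()["contact_force"])
    grip(0,40); robot.hold(.15)
    s=robot.observe();z0=s["tcp_pos"][2];print(name,"w",s["grip_width"]*92,s["contact_force"])
    robot.servo_line([x,y,100],feed=80); robot.hold(.8)
    F=[]
    for k in range(5): robot.hold(.04);F.append(robot.observe()["contact_force"][2])
    print("LIFT dF",np.mean(F)-b[2],np.std(F),"tz",robot.observe()["tcp_pos"],robot.observe()["grip_width"]*92)
    snap("scene","lift_"+name)
def setdown(x,y):
    robot.servo_line([x,y,48],feed=80); robot.servo_line([x,y,41],feed=25); robot.hold(.1)
    print("set",robot.observe()["contact_force"])
    grip(1.0); robot.servo_line([x,y,150],feed=140)
    print("t",robot.observe()["t"])
E
python3 - <<'E'
from h import *
robot.servo_line([501,-44.5,300],feed=280,rotation=down(-.215))
heft(501,-44.5,-.215,"L"); print(robot.observe()["t"])
E
```

```text
pre [ 0.43239341  0.4818961  -0.09087704] [ 0.00660485  0.00218296 -0.54797284]
L w 54.03870062947288 [-3.26763228 -0.30662055  3.50858413]
LIFT dF -2.973426555434062 0.2818566366349644 tz [501.01842392 -44.49506101 100.0222478 ] 54.177932641713205
29.6833
```

View pics/lift_L.png

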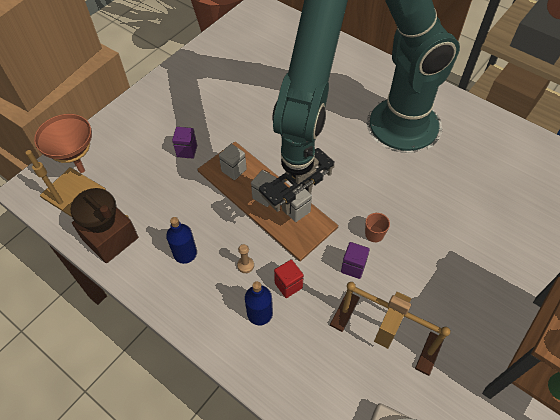

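Left tin about 0.30 kg; lifted cleanly, bow still on the rail. Set it down and heft the middle.

Run:
```python
from h import *
setdown(501,-44.5)
heft(486.7,-166,.063,"M"); setdown(486.7,-166)
```

```text
set [ 0.68249535 -0.19418377 -1.81843329]
t 32.65
pre [ 0.03729692 -0.72711659  0.0111057 ] [-0.38345003  0.11313105  0.18233161]
M w 53.94388248098244 [-1.9259146  -0.86836764  3.0383479 ]
LIFT dF -2.160114834453013 0.5408698556582924 tz [ 486.71800855 -165.98301871  100.01615219] 53.81045581035279
set [ 0.15314542 -1.19489128 -2.29489265]
t 40.4333
```

View pics/lift_M.png

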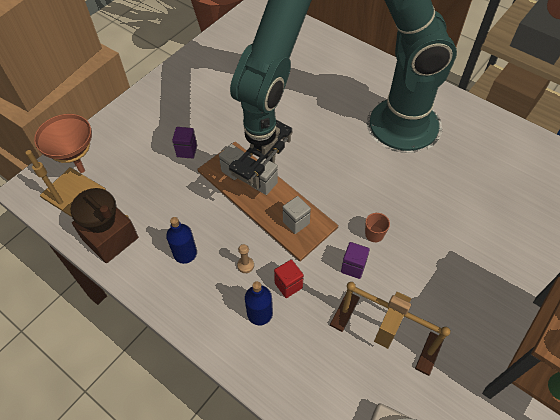

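Run:
```python
from h import *
heft(471.2,-293,-.024,"R"); print(robot.observe()["t"])
```

```text
pre [0.06824108 0.02979298 0.45232666] [-0.31148956 -0.38145824  0.57467269]
R w 54.108519795825444 [-5.75363989 -0.38627715  5.62309842]
LIFT dF -6.343142846474429 0.27902889236935025 tz [ 471.19960714 -293.03707743  100.04243727] 53.966207397075785
45.275
```

View pics/lift_R.png

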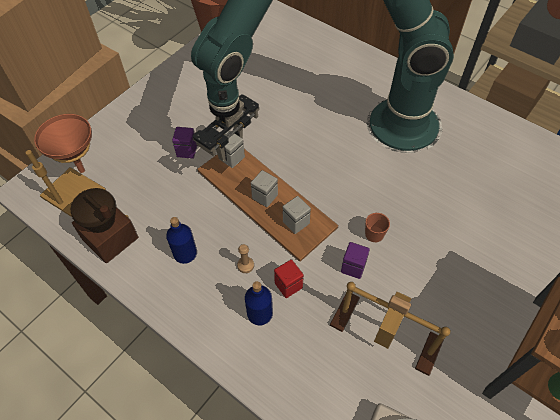

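Run:
```python
from h import *
x,y=471.2,-293
robot.servo_line([x,y,48],feed=80); robot.servo_line([x,y,41],feed=25); robot.hold(.1)
grip(0.75); robot.hold(.2); print(robot.observe()["contact_force"])
grip(0,40); robot.hold(.15); print("w",robot.observe()["grip_width"]*92)
robot.servo_line([x,y,210],feed=80); robot.hold(.8)
s=robot.observe();print(s["t"],s["tcp_pos"],s["contact_force"],s["grip_width"]*92)
im,i=snap("scene","s5")
for n in ["tin_right_mid","tin_left_mid","tin_middle_mid","bow_apex"]: pin(n,"scene",i)
snap("wrist","w6")
```

```text
[0.17141111 0.51353239 0.34919523]
w 54.00684961527162
50.8 [ 471.18691809 -293.01807464  209.99822512] [-0.31299898  1.17168266 -6.10572994] 54.07546760371474
tin_right_mid [ 471.9 -298.7  226.3] 0.87
tin_right_mid [ 493.8 -463.1   39.3] 0.85
tin_left_mid [657.1  46.6  38.4] 0.85
tin_left_mid [514.8 155.3  38.8] 0.8
tin_left_mid [498.7 -42.2  55.7] 0.71
tin_middle_mid [ 485.  -164.4   53.1] 0.75
bow_apex [612.2 310.6 151.7] 0.79
```

View pics/s5.png

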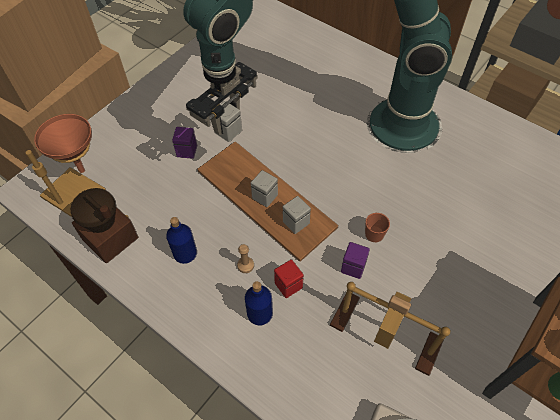

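View pics/w6.png

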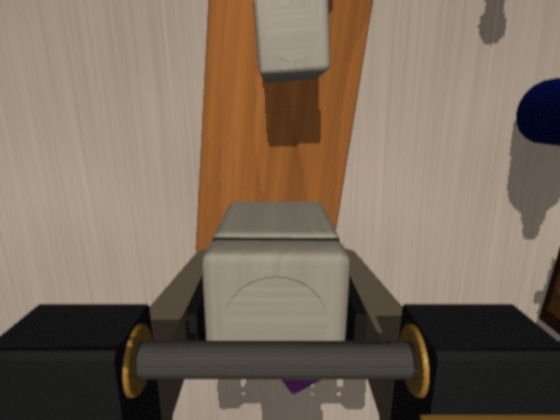

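The right tin is held upright at px (229,124). The other two stand on the board at (264,188) and (297,214), the bow hangs at (396,315), and the bystanders are unmoved. Handing in.

Run:
```python
from h import *
print(robot.job_done())
```

```text
the job is handed in; nothing more can be done
None
```

The job is handed in at about 51 s of the 72 s allowed, with the right tin held in the gripper as the clearly heaviest. No verdict is reported back.

- **Bow:** I took it off the middle tin and hung it on the rail bar. The last check put its ridge at about (612, 311, 152) mm, within about 2 mm of where the bar was measured, and it hung free.
- **Hefting:** The wrist force gave about 3.0 N for the left tin, 2.2 N for the middle and 6.3 N for the right. Each tin was lifted clear, held for about a second and set back upright on the board. I then gripped the right tin again and lifted it.
- **Final state:** The right tin is upright and still with its centre at about 224 mm (its base about 184 mm above the shelf), gripped at 40 N. In the last picture the left and middle tins stand upright on the board, and the bottles, cup and tamper look unmoved.

No check failed. The network's position for the held tin was about 6 mm off the gripper position in y, which is not far outside its stated error. The force readings also carry a noise of about 0.5 N, far less than the difference between the tins.

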